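Set the guide bar on a drill jig and hold the drill over its bush

ROBOT

A 6-joint arm with a two-finger parallel gripper is mounted at the origin on a cart in front of the work surface, level with it; the furniture and walls round the work are solid. World frame = base frame: x ahead of the robot, y to its left, z up, the work surface at z = 0. Lengths are in m, angles in rad, forces in N, time in s.
With the tool pointing down it reaches from about 0.3 to 0.875 m from the base axis. Payload 6.4 kg.
Tool frame: the origin (TCP) lies midway between the tips of the shut fingers; the grasp point (between the pads) lies 19 mm behind it (grasp_offset is the distance from the TCP to the grasp point, in m); z points along the fingers, y is the line along which they close (so a half turn about z gives the same grasp; the last joint's range is limited). The gripper opens to 85 mm and grips with 20 to 120 N. Pads are 22 mm wide; open, the fingers measure 114 mm over their backs; the gripper's body (76 mm by 85 mm) begins 54 mm behind the grasp point. The pads swing forward as they close: fully open they stand 13 mm farther back than shut.
Start: joints at [0.926, 0.181, 1.607, -0, 1.354, -0.206], TCP at [0.244, 0.521, 0.231] pointing down, gripper open.
Joint ranges: [-2.99, 2.99], [-0.89, 2.07], [0.3, 2.58], [-1.14, 4.28], [0, 2.63], [-3.12, 3.12]. Speed limits (rad/s): [2.57, 2.57, 3.01, 3.14, 3.14, 3.14].

INTERFACE

Orientations are given as a unit quaternion [w, x, y, z].
In Python, from bench import * gives the robot as it stands. The module is installed in compiled form; this text tells all that it offers.
- The arm moves only by the tool servo_tool, never from a script. Its argument "commands" is text: rows parted by semicolons, each of 7 numbers parted by spaces: the turn, a rotation vector about the tool's x, y, z in rad, then the shift along the tool's x, y, z in mm, then the opening, from 0 (shut) to 1 (fully open). In form: wx wy wz dx dy dz claw; .... A call has 1 to 5 rows; each row shifts and turns the commanded pose from where the row before left it, along the tool's axes as they then stand; what a row does not reach is not made up. A row lasts 1/8 s, in which the tool goes at most 62.5 mm and 10.7 degrees, less where a joint would pass 70% of its speed; a pose out of reach is approached as far as the arm can. A call with a gripper value outside its range is refused whole. The fingers move at their own pace and stop on an object; the grip force is fixed at half the most. Time passes only in rows, so rows that do not move let the fingers close. It gives the time, the measured TCP pose, the force, the opening and the grip force at its end, in the units of the state.
- get_obs(): the state, without advancing time (a new reading comes with each control period).
- camera(name): name is "side" or "top" or "wrist"; returns the picture (480x640x3 uint8, blue, green, red); there is no depth.
- calibration(name): a dict with "fx", "fy", "cx", "cy" (pixels), "R" (3x3) and "t" (3): a world point X has camera coordinates R X + t. Camera axes: x right, y down, z forward; pixel columns grow to the right and rows downward; lengths in m; the calibration is good to about 2 mm. A picture is of the moment at which its call begins: read the wrist's pose just before it. calibration takes no time and is no camera call; for the wrist camera it gives the pose at the moment of the call.
- hand_in(): hands the job in; it is judged then, once.
The state is a dict: "time_s": time; "q": joint angles; "dq": joint speeds; "joint_efforts": joint torques, N m; "eef_pos": TCP position; "eef_rot": TCP orientation; "wrist_force": force on the tool from outside, world axes, zero at the start; "torque": the same for the moment, N m; "opening": opening from 0.0 (shut) to 1.0 (fully open); "grasp_force": force on a finger pad.
Only numpy, scipy, OpenCV 4.12 (cv2) and the standard library are available. Lean on these libraries where they do the work, as an engineer would, in place of code of your own. Each camera call takes 0.05 s, during which the arm holds its last target. There are 200 camera calls.

TASK

Lay the loose steel guide bar, without dropping it, across the two rails of the drill jig, lying flat down between their locating pins, and let go of it. Then lift the cordless drill out of its wooden stand, carry it over the things on the bench without letting it touch the jig or the bar, and finish while still holding it upright, bit down and centred over the brass bush in the bar, with the point about a centimetre above the bush: it has to hang clear so that it can spin up before it enters. Leave the level, the bearing box and the tape measure where they are.

Things in the scene. Friction and masses are not known exactly. Their poses are not given: they have to be found in the camera images.
- jig: Drill jig, fixed to the bench; origin on the bench under its middle. Plywood base 205 x 236 (y) x 12 mm; on it a softwood block, 130 mm wide, its top 58 mm above the bench, between two aluminium rails that run along x with tops at 70 mm. A clamp screw with a black star knob sticks out at -x as far as 140 mm, up to 57 mm high; a low fence at +x.
- nest (a point): The bar's place: point midway between the rails, level with their tops (12 mm above the wood). y runs from rail to rail, z up. Rails: 36 mm wide, centre lines at y = +/-89 mm. Each has three 8 mm steel pins, 13 mm high with coned tops: two beside the bar's place (x = +/-29.5, y = +/-83 mm; 51 mm free between) and one beyond its end (x = 0, y = +/-103 mm; 198 mm free end to end).
- bar_mid (a point): Loose flat steel guide bar, 190 mm long (y) x 44 wide (x) x 16 thick, 0.3 to 0.5 kg, lying on the bench, bush up. This point is its centre, 8 mm above its underside. A brass bush in its middle stands 3.5 mm proud of the top. The sides are plain; it balances when gripped across its width at the middle. Either end may go to either rail.
- bush (a point): Centre of the mouth of the brass bush in the middle of the guide bar, 11.5 mm above point bar_mid. The collar is 33 mm across, the mouth 18 mm and narrower below. z is the bush's axis, up when the bar lies flat.
- drill_grip (a point): Cordless in-line drill, green and black, round, 152 mm long, 0.4 to 0.65 kg, upright in its stand, bit down. This point is on its axis in the middle of the black grip, where it is taken: 44 mm diameter from 24 mm below to 21 mm above this point. Above it a green cap, 48 mm diameter, ends 44 mm above the point; below it a green collar, 52 mm diameter. z points up the axis, away from the bit.
- drill_tip (a point): Point of the 8 mm bit of the drill, on its axis 108 mm below point drill_grip. z points up the axis.
- stand: Wooden drill stand, fixed to the bench; origin on the bench under its hole's axis. Block 84 x 84 mm, top 84 mm above the bench, with a 40 mm hole; the drill's collar rests on it while nose, chuck and bit (37 mm wide at most) hang 72 mm deep in the hole: lift 75 mm straight up to clear it. A row of spare bits up to 70 mm high stands 64 to 92 mm from the axis on the +x side.
- level_mid (a point): Amber pocket level, loose bystander, 33 x 140 (y) x 42 mm high; this point is its centre, half-way up.
- bearing_box_mid (a point): White and grey striped cardboard box, loose bystander, 49 x 95 (y) x 40 mm high; this point is its centre, half-way up.
- tape_measure_mid (a point): Yellow tape measure, loose bystander, 39 x 83 (y) x 66 mm high; this point is 33 mm above its underside.

How it is judged:
On the way, in this order (a step that is already met when the one before it is completed fails the run):
1. the guide bar lies flat on both rails between their pins and is let go of (z of bar_mid in the frame of nest between 0.005 and 0.0105 m and horizontal distance between bar_mid and nest below 0.007 m and angle between the y axis of bar_mid and the y axis of nest, either way round below 0.08 rad and angle between bush's own z axis and vertical below 0.03 rad and contact force between bar and the fingers below 0.1 N), for 0.3 s.
2. the drill is lifted clear of its stand and carried over the bench (height (world z) of drill_tip above 0.088 m and contact force between drill and the fingers above 1 N), for 0.1 s.
At the end, for the whole second after the job is handed in: The drill is held still and upright (5 degrees), its point 3 to 22 mm above the bush's mouth and within 5 mm of its axis, touching neither bar nor jig; the bar, bush up and let go of, lies flat on both rails between the pins, its middle within 7 mm of the jig's middle (all of step 1 and z of drill_tip in the frame of bush between 0.003 and 0.022 m and horizontal distance between drill_tip and bush below 0.005 m and angle between drill_tip's own z axis and vertical below 0.09 rad and contact force between drill and the fingers above 1 N and contact force between drill and bar below 0.1 N and contact force between drill and jig below 0.1 N and linear speed of drill below 0.02 m/s); the arm keeps its last pose, push and grip.
It fails at once if the drill touches the bar or the jig (contact force between drill and bar above 1 N or contact force between drill and jig above 1 N).
It fails at once if the level, the bearing box or the tape measure is moved by more than 15 mm (distance of any of level_mid, bearing_box_mid, tape_measure_mid from where it was at the start of the episode above 0.015 m).
It fails at once if the bar is dropped from more than about 18 mm (linear speed of bar above 0.6 m/s and contact force between bar and the fingers below 0.05 N).
It also fails if it takes over 61 s, if anything falls off the work surface, if the arm or the gripper's body presses on something with over 40 N, if the wrist force passes 120 N, or if a joint passes its speed limit or range.

## Working session

There is one attempt and no reset: what is moved stays moved. The work goes in short steps, Python scripts to look and compute and a tool call to move; the robot and the scene stay as the last step left them, time stands still between calls to the robot, and variables do not carry over. Pictures are saved under pics/ and viewed, at most 10 in all, crops included, and the job is handed in when it is done.

Besides the shell and the picture viewer there is one more tool, called in YAML: its name, and indented under it one key for each argument. servo_tool: Moves the arm, as the interface text tells. Its arguments: {"type":"object","properties":{"commands":{"type":"string"}},"required":["commands"]}

```bash
mkdir -p pics; python3 - <<'E'
from bench import *
import cv2
o=get_obs();print({k:o[k] for k in('time_s','eef_pos','eef_rot','opening','wrist_force')})
for n in('top','side'):
    cv2.imwrite(f'pics/{n}0.png',camera(n));c=calibration(n);print(n,c)
E
```

```text
{'time_s': 0.0, 'eef_pos': array([0.24392951, 0.52008821, 0.23037787]), 'eef_rot': array([-3.58182574e-04,  2.17630780e-01,  9.76030775e-01, -8.01176289e-04]), 'opening': 1.0017612890535075, 'wrist_force': array([-0.63131649, -0.35296047, -0.12526996])}
top {'fx': 435.7456491429227, 'fy': 435.7456491429227, 'cx': 312.36658592228434, 'cy': 234.56986262630863, 'R': array([[-0.00412847, -0.99950234,  0.03127334],
       [-0.98298681, -0.00168653, -0.18366844],
       [ 0.18362977, -0.03149955, -0.98249065]]), 't': array([-0.01655742,  0.55532684,  1.04132189])}
side {'fx': 500.030587941485, 'fy': 500.030587941485, 'cx': 315.4221263052071, 'cy': 235.66741708635573, 'R': array([[ 0.97604417, -0.21677005, -0.01866862],
       [-0.10808461, -0.40861874, -0.90628276],
       [ 0.18882661,  0.8865898 , -0.42225945]]), 't': array([-0.50171063,  0.1540403 ,  1.23867904])}
```

View pics/top0.png

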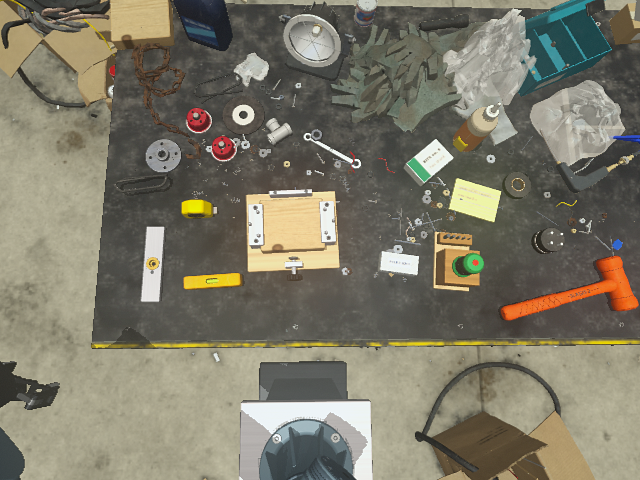

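View pics/side0.png

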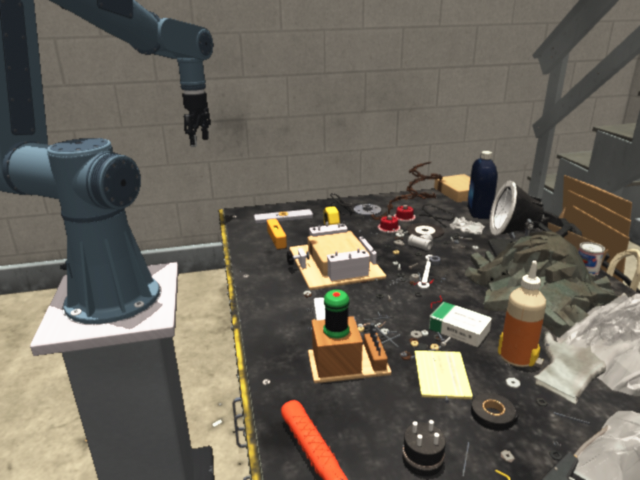

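The top view shows the bar at about (152,264), the jig around (292,228), the drill at (470,264), the level at (213,282), the tape at (198,208) and the box at (399,262). Next: enlarged crops.

```bash
python3 - <<'E'
import cv2
im=cv2.imread('pics/top0.png')
cv2.imwrite('pics/c1.png',cv2.resize(im[180:310,132:352],None,fx=3.6,fy=3.6,interpolation=cv2.INTER_CUBIC))
cv2.imwrite('pics/c2.png',cv2.resize(im[222:302,370:500],None,fx=6,fy=6,interpolation=cv2.INTER_CUBIC))
E
```

```text
(no output)
```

View pics/c1.png

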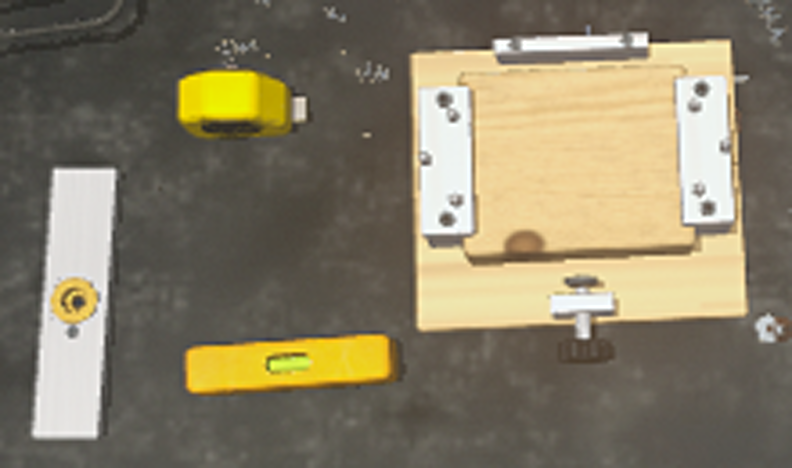

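View pics/c2.png

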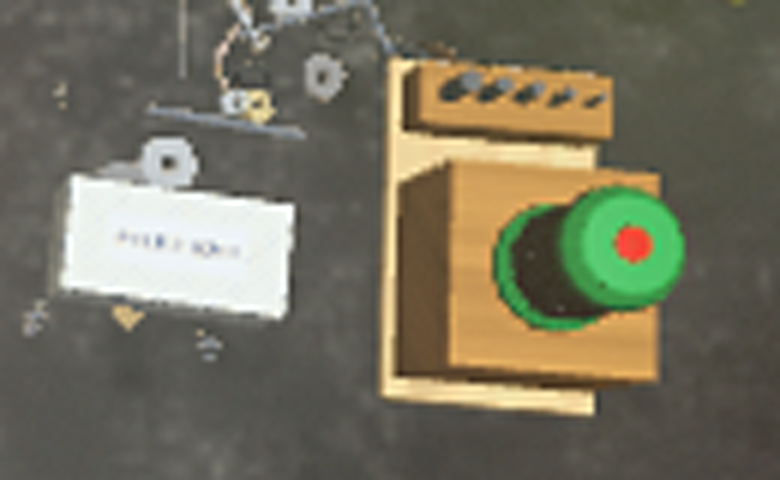

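Crop readings: bar top corners (52,169),(116,169),(98,438),(33,438), bush (74,301); pins left (453,116),(425,158),(456,200), right (694,105),(726,146),(699,189); drill button (632,245), stand block corners (450,160),(660,172),(658,382),(448,368).

```bash
cat > h.py <<'E'
import numpy as np
from bench import *
from scipy.spatial.transform import Rotation as Ro
def ray(c,uv,z):
    uv=np.atleast_2d(uv).astype(float)
    d=np.c_[(uv[:,0]-c['cx'])/c['fx'],(uv[:,1]-c['cy'])/c['fy'],np.ones(len(uv))]@c['R']
    o=-c['R'].T@c['t']
    return o+d*((z-o[2])/d[:,2])[:,None]
def proj(c,X):
    p=np.atleast_2d(X)@c['R'].T+c['t']
    return np.c_[c['fx']*p[:,0]/p[:,2]+c['cx'],c['fy']*p[:,1]/p[:,2]+c['cy']]
def tool():
    o=get_obs();q=o['eef_rot'];return o,Ro.from_quat([q[1],q[2],q[3],q[0]])
E
python3 - <<'E'
from h import *
np.set_printoptions(precision=4,suppress=True)
c=calibration('top')
f=lambda p,s,x,y:(np.array(p)+.5)/s+[x-.5,y-.5]
a=lambda p,z:ray(c,f(p,3.6,132,180),z)
b=lambda p,z:ray(c,f(p,6,370,222),z)
B=a([(52,169),(116,169),(98,438),(33,438)],.016);print('bar',B,B.mean(0),B[0]-B[3]);d=B[0]-B[3]+B[1]-B[2];print('baryaw dir',np.arctan2(d[1],d[0]))
print('bush',a([(74,301)],.0195))
P=a([(453,116),(425,158),(456,200),(694,105),(726,146),(699,189)],.081);print('pins',P)
L=P[[0,2]].mean(0);R=P[[3,5]].mean(0);print('nest',(L+R)/2,np.linalg.norm(L-R),'dir',L-R, np.arctan2(*(L-R)[[1,0]]))
print('drill top',b([(632,245)],.165)); S=b([(450,160),(660,172),(658,382),(448,368)],.084);print('stand',S,S.mean(0))
print('box',b([(70,175),(295,205),(285,318),(62,288)],.04).mean(0))
print('level',a([(188,350),(390,338),(395,380),(188,390)],.042)); print('tape',a([(180,85),(290,85)],.066))
o,T=tool();print(T.as_matrix());print(calibration('wrist'))
E
```

```text
bar [[0.5821 0.409  0.016 ]
 [0.5822 0.3638 0.016 ]
 [0.3921 0.3651 0.016 ]
 [0.3922 0.4096 0.016 ]] [0.4872 0.3869 0.016 ] [ 0.1899 -0.0006  0.    ]
baryaw dir -0.005117775779518244
bush [[0.487  0.3864 0.0195]]
pins [[ 0.6063  0.1182  0.081 ]
 [ 0.577   0.1366  0.081 ]
 [ 0.5481  0.1151  0.081 ]
 [ 0.6146 -0.0463  0.081 ]
 [ 0.5859 -0.068   0.081 ]
 [ 0.5559 -0.0492  0.081 ]]
nest [0.5812 0.0345 0.081 ] 0.16465643597763785 dir [-0.0081  0.1645  0.    ] 1.619968945035988
drill top [[ 0.4712 -0.3782  0.165 ]]
stand [[ 0.5158 -0.3391  0.084 ]
 [ 0.5109 -0.4253  0.084 ]
 [ 0.4257 -0.4181  0.084 ]
 [ 0.4315 -0.3332  0.084 ]] [ 0.471  -0.3789  0.084 ]
box [ 0.4859 -0.2365  0.04  ]
level [[0.4506 0.2996 0.042 ]
 [0.4587 0.1622 0.042 ]
 [0.4299 0.1581 0.042 ]
 [0.4234 0.2982 0.042 ]]
tape [[0.6312 0.3079 0.066 ]
 [0.6316 0.2325 0.066 ]]
[[-0.9053  0.4249 -0.001 ]
 [ 0.4249  0.9053 -0.0012]
 [ 0.0003 -0.0015 -1.    ]]
{'fx': 346.369774984549, 'fy': 346.369774984549, 'cx': 320.92947024910353, 'cy': 236.6152111069634, 'R': array([[ 0.4242,  0.9056, -0.0021],
       [ 0.8627, -0.4034,  0.305 ],
       [ 0.2753, -0.1312, -0.9524]]), 't': array([-0.5733, -0.0403,  0.3792])}
```

servo_tool:
  commands: "0 0 -0.145 0 0 35 1; 0 0 -0.145 0 0 35 1; 0 0 -0.144 0 0 35 1; 0 0 0 -54 -30 0 1; 0 0 0 -54 -30 0 1"

```text
time_s: 0.72
eef_pos: [0.352, 0.4593, 0.1251]
eef_rot: [-0.001, 0.001, 1.0, -0.001]
wrist_force: [0.8, 0.8, 0.3]
opening: 1.001
grasp_force: 0.0
```

servo_tool:
  commands: "0 0 0 -54 -30 0 1; 0 0 0 -54 -30 0 1; 0 0 0 -27 -14 0 1; 0 0 0 0 0 0 1; 0 0 0 0 0 0 1"

```text
time_s: 1.35
eef_pos: [0.4857, 0.3855, 0.1257]
eef_rot: [-0.001, 0.002, 1.0, -0.0]
wrist_force: [0.7, -0.4, 0.5]
opening: 1.003
grasp_force: 0.0
```

```bash
python3 - <<'E'
from h import *
import cv2
np.set_printoptions(precision=4,suppress=True)
o,T=tool();print(o['eef_pos'],T.as_matrix(),o['wrist_force'])
c=calibration('wrist');cv2.imwrite('pics/w1.png',camera('wrist'))
m=np.array([.487,.3865,.0195]);print(proj(c,[m,m+[0,.022,-.0035],m-[0,.022,.0035]]))
E
```

```text
[0.4857 0.3855 0.1257] [[-1.      0.0048 -0.0015]
 [ 0.0048  1.     -0.0004]
 [ 0.0015 -0.0004 -1.    ]] [ 0.7279 -0.3747  0.5435]
[[323.5981 236.7112]
 [352.4804 235.2113]
 [294.6693 235.4167]]
```

View pics/w1.png

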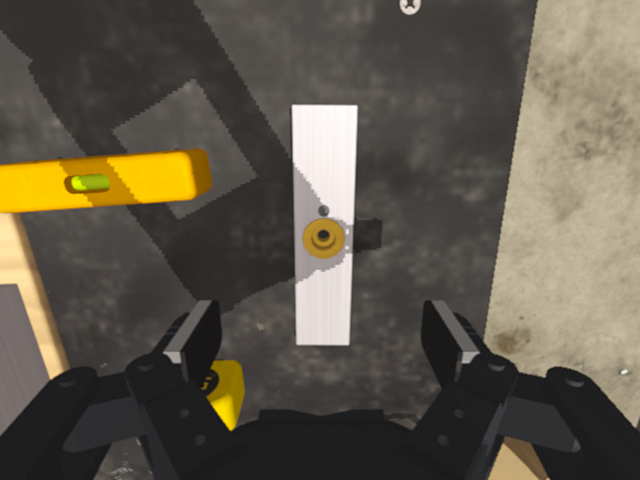

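The bush is at pixel (324,238), 1 px from where I predicted, so the alignment is good. I descend and grip.

servo_tool:
  commands: "0 0 0 -1 1 60 1; 0 0 0 0 0 50 1; 0 0 0 0 0 13 0.8; 0 0 0 0 0 0 0.4; 0 0 0 0 0 0 0.3"

```text
time_s: 2.02
eef_pos: [0.4889, 0.3875, 0.0057]
eef_rot: [0.002, 0.002, 1.0, 0.001]
wrist_force: [-0.1, -0.0, -3.5]
opening: 0.495
grasp_force: 61.9
```

servo_tool:
  commands: "0 0 0 0 0 0 0; 0 0 0 0 0 0 0; 0 0 0 0 0 0 0; 0 0 0 0 0 0 0; 0 0 0 0 0 0 0"

```text
time_s: 2.65
eef_pos: [0.4888, 0.3872, 0.0053]
eef_rot: [0.001, 0.002, 1.0, 0.001]
wrist_force: [-1.9, -0.3, 6.8]
opening: 0.495
grasp_force: 63.1
```

servo_tool:
  commands: "0 0 0 0 0 -15 0; 0 0 0 0 0 -35 0; 0 0 0 0 0 -50 0; 0 0 0.16 0 0 -50 0; 0 0 0.17 0 0 0 0"

```text
time_s: 3.28
eef_pos: [0.4907, 0.3878, 0.1598]
eef_rot: [0.004, 0.169, 0.986, 0.003]
wrist_force: [0.7, -0.5, -4.2]
opening: 0.492
grasp_force: 62.0
```

servo_tool:
  commands: "0 0 0.17 0 0 0 0; 0 0 0.17 0 0 0 0; 0 0 0.17 0 0 0 0; 0 0 0.17 0 0 0 0; 0 0 0.17 0 0 0 0"

```text
time_s: 3.9
eef_pos: [0.4873, 0.386, 0.1535]
eef_rot: [-0.0, 0.561, 0.828, -0.0]
wrist_force: [-0.4, -0.0, -4.2]
opening: 0.496
grasp_force: 61.9
```

servo_tool:
  commands: "0 0 0.17 0 0 0 0; 0 0 0.167 0 0 0 0; 0 0 0 0 0 0 0"

```text
time_s: 4.28
eef_pos: [0.4874, 0.3861, 0.1535]
eef_rot: [-0.0, 0.689, 0.725, -0.0]
wrist_force: [-0.2, -0.7, -4.0]
opening: 0.496
grasp_force: 62.0
```

```bash
python3 - <<'E'
from h import *
import cv2
np.set_printoptions(precision=4,suppress=True)
o,T=tool();print(o['eef_pos'],T.as_matrix(),o['wrist_force'],o['opening'],o['grasp_force'],o['q'])
d=np.array([.5812,.0345,0])-o['eef_pos'];print('tool delta mm',T.inv().apply(d)*1e3)
c=calibration('wrist');cv2.imwrite('pics/w2.png',camera('wrist'))
# tcp-frame points in image
print(proj(c,[o['eef_pos']+T.apply([0,0,z]) for z in(-.015,-.01,0)]))
E
```

```text
[0.4874 0.3861 0.1535] [[-0.0503  0.9987 -0.0004]
 [ 0.9987  0.0503 -0.0003]
 [-0.0003 -0.0004 -1.    ]] [-0.1895 -0.7192 -3.9774] 0.49602650845360563 61.9636595249176 [ 0.4794  0.3583  1.5507 -0.0001  1.233   0.4291]
tool delta mm [-355.7937   76.0732  153.5495]
[[320.5469 320.2762]
 [320.5555 314.0531]
 [320.571  302.7284]]
```

View pics/w2.png

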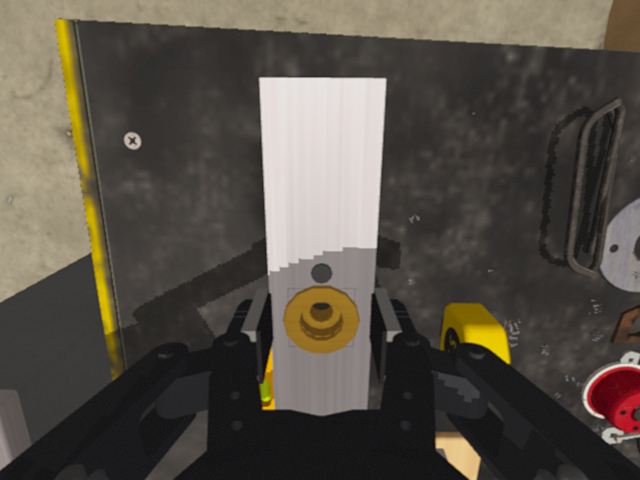

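Bush collar centre is at about (321,319), on the tool axis (320.5,~319), so the bar is centred in the grip. I carry it over the jig.

servo_tool:
  commands: "0 0 0 -40 8 0 0; 0 0 0 -60 13 0 0; 0 0 0 -60 13 0 0; 0 0 0 -60 13 0 0; 0 0 0 -60 13 0 0"

```text
time_s: 4.95
eef_pos: [0.5615, 0.1077, 0.1537]
eef_rot: [0.0, 0.688, 0.726, 0.0]
wrist_force: [-0.0, 1.0, -4.4]
opening: 0.49
grasp_force: 62.0
```

servo_tool:
  commands: "0 0 0 -50 11 0 0; 0 0 0 -26 5 0 0; 0 0 0 0 0 20 0; 0 0 0 0 0 20 0; 0 0 0 0 0 0 0"

```text
time_s: 5.58
eef_pos: [0.5793, 0.0345, 0.1116]
eef_rot: [-0.002, 0.689, 0.725, -0.001]
wrist_force: [-0.7, -0.3, -3.5]
opening: 0.491
grasp_force: 62.0
```

```bash
python3 - <<'E'
from h import *
import cv2
np.set_printoptions(precision=4,suppress=True)
o,T=tool();print(o['eef_pos'],T.as_matrix(),o['wrist_force'],o['opening'],o['grasp_force'])
d=np.array([.5812,.0345,.0755])-o['eef_pos'];print('tool delta mm',T.inv().apply(d)*1e3)
c=calibration('wrist');cv2.imwrite('pics/w3.png',camera('wrist'))
P=lambda l:np.array([o['eef_pos']+T.apply(p) for p in l])
print('bar corners pred',proj(c,P([(s*.095,t*.022,-.0105) for s in(1,-1) for t in(1,-1)])))
# predicted pins
u=np.array([-.0081,.1645]);u/=np.linalg.norm(u);v=np.array([u[1],-u[0]]);n=np.array([.5812,.0345])
pp=[np.r_[n+a*v+b*u,.083] for a,b in((.0295,.083),(-.0295,.083),(0,.103),(.0295,-.083),(-.0295,-.083),(0,-.103))]
print('pins world',np.array(pp),proj(c,pp))
E
```

```text
[0.5793 0.0345 0.1116] [[-0.0512  0.9987 -0.0041]
 [ 0.9987  0.0512  0.0006]
 [ 0.0008 -0.0041 -1.    ]] [-0.6819 -0.306  -3.459 ] 0.49147055405417345 61.984970569610596
tool delta mm [-0.1729  2.0127 36.1349]
bar corners pred [[384.4553  71.4155]
 [256.9252  71.3137]
 [363.434  478.3471]
 [277.5948 478.3269]]
pins world [[ 0.6066  0.1189  0.083 ]
 [ 0.5477  0.1159  0.083 ]
 [ 0.5761  0.1374  0.083 ]
 [ 0.6147 -0.0469  0.083 ]
 [ 0.5558 -0.0499  0.083 ]
 [ 0.5863 -0.0684  0.083 ]] [[389.0378 112.9512]
 [261.7452 112.5971]
 [325.6573  65.169 ]
 [371.9639 402.064 ]
 [275.1723 401.5721]
 [323.3883 427.5555]]
```

View pics/w3.png

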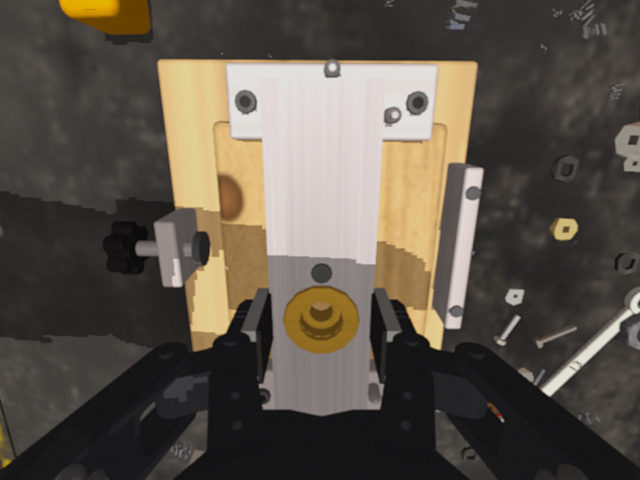

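```bash
python3 - <<'E'
import cv2,numpy as np
im=cv2.imread('pics/w3.png')
a=cv2.resize(im[55:145,225:445],None,fx=3.6,fy=3.6,interpolation=cv2.INTER_CUBIC)
b=cv2.resize(im[355:415,225:445],None,fx=3.6,fy=3.6,interpolation=cv2.INTER_CUBIC)
b=cv2.convertScaleAbs(b,alpha=1.5,beta=20)
cv2.imwrite('pics/c3.png',np.vstack([a,b]))
E
```

```text
(no output)
```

View pics/c3.png

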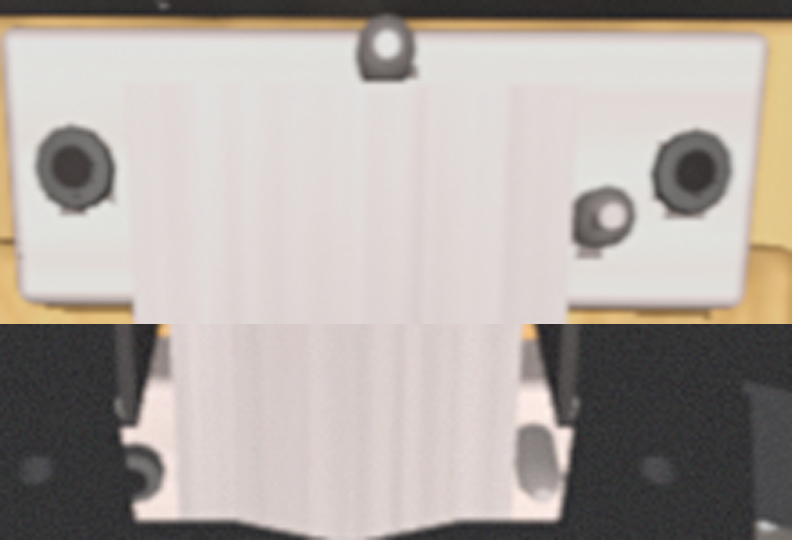

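Far end pin top is at (332.3,66.8), far side pin (394.6,114.6), near right pin (375.8,401.6), bar far corners (259.6,78.5) and (385.2,79.3). I fit the bar and nest poses to these.

```bash
cat > fit.py <<'E'
from h import *
from scipy.optimize import least_squares
np.set_printoptions(precision=4,suppress=True)
o,T=tool();c=calibration('wrist')
def bar(p):
    R=Ro.from_euler('xyz',[p[5],p[3],p[4]])
    f=lambda l:proj(c,o['eef_pos']+T.apply(R.apply(np.atleast_2d(l))+p[:3]))
    return f
E1=np.array([274.4,390]);E2=np.array([368.9,381.7])
def res(p):
    f=bar(p) # tool frame: z down; bar centre origin, top at -.008
    r=[f([.095,-.022,-.008])-[259.6,78.5],f([.095,.022,-.008])-[385.2,79.3],f([0,0,-.0115])-[321.5,319.5]]
    for s,e in((-1,E1),(1,E2)):
        g=f([[.095,s*.022,-.008],[-.06,s*.022,-.008]]);t=(e[1]-g[0,1])/(g[1,1]-g[0,1]);r.append([(g[0]+t*(g[1]-g[0])-e)[0]])
    return np.r_[np.concatenate([np.ravel(x) for x in r]),p[5]*100]
s=least_squares(res,[0,0,-.003,0,0,0]);print('bar xyz,pitch,yaw,roll in tool',s.x,'res',s.fun)
b=o['eef_pos']+T.apply(s.x[:3]);print('bar world',b)
def pins(p,l):
    u=np.array([-np.sin(p[2]),np.cos(p[2])]);v=np.array([u[1],-u[0]])
    return proj(c,[np.r_[p[:2]+a*v+k*u,.083] for a,k in l])
L=[(0,.103),(.0295,.083),(.0295,-.083)];M=np.array([[332.3,66.8],[394.6,114.6],[375.8,401.6]])
n=least_squares(lambda p:(pins(p,L)-M).ravel(),[.5812,.0345,.049]);print('nest',n.x,n.fun)
print('tool x angle-90deg',np.arctan2(*T.as_matrix()[[1,0],0])-np.pi/2)
print('shift tool',T.inv().apply(np.r_[n.x[:2],.078]-b)*1e3)
E
python3 fit.py
```

```text
bar xyz,pitch,yaw,roll in tool [-0.002   0.0004  0.0002  0.0073  0.0019  0.0001] res [ 0.3804  0.0356 -0.3078 -0.4047  0.1067  0.5073  0.5118 -0.7211  0.0112]
bar world [0.5809 0.0326 0.1128]
nest [0.5851 0.0341 0.0465] [-0.0483  0.2639  0.1087 -0.0557 -0.0763 -0.3892]
tool x angle-90deg 0.05095002917448732
shift tool [ 1.2795  4.2888 34.7644]
```

servo_tool:
  commands: "0 0 0 1 3.5 9 0; 0 0 0 0 0 9 0; 0 0 0 0 0 0 0; 0 0 0 0 0 0 0"

```text
time_s: 6.12
eef_pos: [0.5845, 0.0358, 0.0953]
eef_rot: [0.0, 0.689, 0.724, -0.0]
wrist_force: [0.1, 0.0, -3.6]
opening: 0.491
grasp_force: 62.0
```

```bash
python3 - <<'E'
from h import *
import cv2
np.set_printoptions(precision=4,suppress=True)
o,T=tool();print(o['eef_pos'],T.as_matrix()[:,2],o['wrist_force'])
im=camera('wrist');cv2.imwrite('pics/w4.png',im)
a=cv2.resize(im[45:135,225:445],None,fx=3.6,fy=3.6,interpolation=cv2.INTER_CUBIC)
b=cv2.resize(im[355:415,225:445],None,fx=3.6,fy=3.6,interpolation=cv2.INTER_CUBIC)
b=cv2.convertScaleAbs(b,alpha=1.5,beta=20)
cv2.imwrite('pics/c4.png',np.vstack([a,b]))
E
```

```text
[0.5845 0.0358 0.0953] [-0. -0. -1.] [ 0.1383  0.0481 -3.5896]
```

View pics/c4.png

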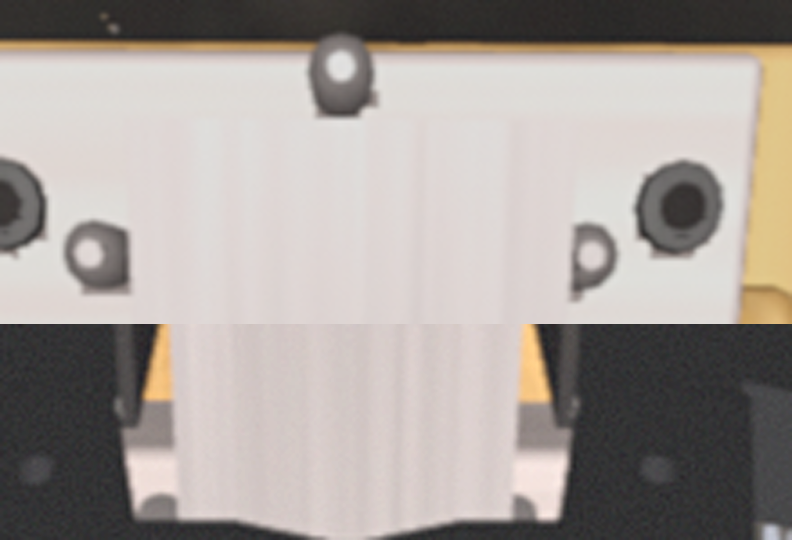

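```bash
sed -e 's/259.6,78.5/260.3,78.6/;s/385.2,79.3/385.3,78.6/' -e 's/^L=.*/L=[(0,.103),(-.0295,.083),(.0295,.083)];M=np.array([[319.7,63.3],[250,115.6],[388.9,115.6]])/' fit.py > fit2.py; python3 fit2.py
```

```text
bar xyz,pitch,yaw,roll in tool [-0.0019  0.0005  0.      0.0002  0.0025 -0.0007] res [ 0.2074 -0.3534 -0.3238  0.0726  0.2188  0.3823  0.42   -0.5015 -0.0745]
bar world [0.5852 0.0338 0.0955]
nest [0.5842 0.0338 0.0491] [-0.1694 -0.1465 -0.6189  0.0596  0.7962  0.1828]
tool x angle-90deg 0.04923250191186779
shift tool [ 0.0794 -0.9893 17.5283]
```

servo_tool:
  commands: "0 0 0 0 -1.1 6 0; 0 0 0 0 0 5 0; 0 0 0 0 0 4 0; 0 0 0 0 0 1 0; 0 0 0 0 0 0 0"

```text
time_s: 6.8
eef_pos: [0.5833, 0.0356, 0.0792]
eef_rot: [-0.0, 0.69, 0.724, -0.0]
wrist_force: [-0.5, -0.2, -3.7]
opening: 0.494
grasp_force: 62.0
```

servo_tool:
  commands: "0 0 0 0 0 0.7 0; 0 0 0 0 0 0.5 0; 0 0 0 0 0 0 0"

```text
time_s: 7.18
eef_pos: [0.5833, 0.0357, 0.0781]
eef_rot: [0.0, 0.69, 0.724, 0.0]
wrist_force: [0.5, -0.0, -3.3]
opening: 0.492
grasp_force: 62.0
```

servo_tool:
  commands: "0 0 0 0 0 0.6 0; 0 0 0 0 0 0.6 0; 0 0 0 0 0 0 0"

```text
time_s: 7.55
eef_pos: [0.5833, 0.0357, 0.0768]
eef_rot: [-0.0, 0.69, 0.724, -0.0]
wrist_force: [0.5, -0.7, -3.5]
opening: 0.492
grasp_force: 62.0
```

servo_tool:
  commands: "0 0 0 0 0 0.6 0; 0 0 0 0 0 0.6 0; 0 0 0 0 0 0 0"

```text
time_s: 7.92
eef_pos: [0.5833, 0.0357, 0.0756]
eef_rot: [-0.0, 0.69, 0.724, -0.0]
wrist_force: [-0.4, -0.0, -4.6]
opening: 0.496
grasp_force: 62.0
```

servo_tool:
  commands: "0 0 0 0 0 0.5 0; 0 0 0 0 0 0.5 0; 0 0 0 0 0 0 0"

```text
time_s: 8.3
eef_pos: [0.5834, 0.0356, 0.0753]
eef_rot: [0.0, 0.69, 0.724, 0.0]
wrist_force: [-3.4, -0.0, 4.3]
opening: 0.492
grasp_force: 62.8
```

servo_tool:
  commands: "0 0 0 0 0 0.5 0; 0 0 0 0 0 0.5 0; 0 0 0 0 0 0 0"

```text
time_s: 8.68
eef_pos: [0.5834, 0.0357, 0.0752]
eef_rot: [0.0, 0.689, 0.724, -0.0]
wrist_force: [-6.8, 0.2, 11.4]
opening: 0.497
grasp_force: 63.8
```

Contact at TCP z 0.0753 fits the bar sitting on the rails. I release and rise.

servo_tool:
  commands: "0 0 0 0 0 -1 0.6; 0 0 0 0 0 0 0.7; 0 0 0 0 0 0 0.85; 0 0 0 0 0 0 0.85; 0 0 0 0 0 0 0.85"

```text
time_s: 9.3
eef_pos: [0.5833, 0.0356, 0.0746]
eef_rot: [-0.0, 0.69, 0.724, -0.0]
wrist_force: [-0.1, 0.7, -0.6]
opening: 0.854
grasp_force: 0.0
```

servo_tool:
  commands: "0 0 0 0 0 -15 0.9; 0 0 0 0 0 -30 1; 0 0 0 0 0 -50 1; 0 0 0 0 0 -50 1; 0 0 0 0 0 0 1"

```text
time_s: 9.93
eef_pos: [0.5866, 0.0353, 0.2264]
eef_rot: [0.005, 0.69, 0.724, 0.003]
wrist_force: [1.0, 0.4, -0.5]
opening: 1.002
grasp_force: 0.0
```

```bash
python3 - <<'E'
from h import *
import cv2
np.set_printoptions(precision=4,suppress=True)
o,T=tool();print(o['eef_pos'],T.as_matrix()[:,2],o['wrist_force'],o['q'])
c=calibration('wrist');im=camera('wrist');cv2.imwrite('pics/w5.png',im)
n=np.array([.584,.034]);e=np.array([-np.sin(.049),np.cos(.049)])
print(proj(c,[np.r_[n,.0895],np.r_[n+.095*e,.086],np.r_[n-.095*e,.086]]))
cv2.imwrite('pics/w5b.png',np.hstack([im[:,120:520]]))
E
```

```text
[0.5866 0.0353 0.2264] [ 0.011  -0.0015 -0.9999] [ 1.0499  0.4361 -0.5463] [-0.1417  0.2052  1.5885  0.      1.3368 -0.1909]
[[315.7622 223.7845]
 [315.318  102.1525]
 [316.1484 321.2749]]
```

View pics/w5.png

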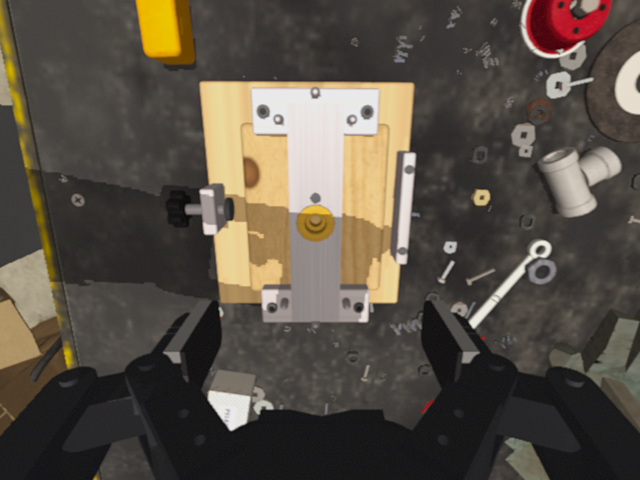

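The bar lies between the pins with the bush at about (315,222), as predicted. I go to the drill.

servo_tool:
  commands: "0 0 0 -57 -19 0 1; 0 0 0 -58 -19 0 1; 0 0 0 -58 -19 0 1; 0 0 0 -58 -19 0 1; 0 0 0 -58 -19 0 1"

```text
time_s: 10.6
eef_pos: [0.5011, -0.2589, 0.2185]
eef_rot: [-0.001, 0.69, 0.724, -0.0]
wrist_force: [1.0, 0.2, 0.4]
opening: 0.998
grasp_force: 0.0
```

servo_tool:
  commands: "0 0 0 -58 -19 0 1; 0 0 0 -40 -13 0 1; 0 0 0 -20 -6 0 1; 0 0 0 0 0 0 1; 0 0 0 0 0 0 1"

```text
time_s: 11.22
eef_pos: [0.4708, -0.3758, 0.2192]
eef_rot: [-0.001, 0.689, 0.725, 0.0]
wrist_force: [0.3, 0.3, -0.4]
opening: 0.995
grasp_force: 0.0
```

```bash
cat > m.py <<'E'
from h import *
import cv2
np.set_printoptions(precision=4,suppress=True)
def blob(im,lo,hi,win=None):
    h=cv2.cvtColor(im,cv2.COLOR_BGR2HSV);m=cv2.inRange(h,lo,hi)
    if win: k=np.zeros_like(m);k[win[1]:win[3],win[0]:win[2]]=255;m&=k
    n,l,s,ce=cv2.connectedComponentsWithStats(m);i=1+np.argsort(-s[1:,4])[:3]
    return s[i],ce[i]
E
python3 - <<'E'
from m import *
o,T=tool();print(o['eef_pos'],T.as_matrix()[:,2])
D=np.array([.4712,-.3785,.164])
for n,w in(('wrist',None),('top',(430,230,500,300)),('side',(310,280,370,350))):
    c=calibration(n);im=camera(n);cv2.imwrite(f'pics/d_{n}.png',im);p=proj(c,[D])[0];print(n,'pred',p)
    if w is None:w=[int(max(0,p[0]-60)),int(max(0,p[1]-60)),int(p[0]+60),int(p[1]+60)]
    for lab,lo,hi in(('green',(45,100,40),(80,255,255)),('red',(0,150,120),(8,255,255))):
        s,ce=blob(im,lo,hi,w);print(lab,s.tolist(),ce, [ray(c,x,.164)[0,:2].round(4) for x in ce[:1]])
E
```

```text
[ 0.4708 -0.3758  0.2192] [-0.0005  0.0014 -1.    ]
wrist pred [321.1209 262.9178]
green [[286, 202, 73, 92, 4260], [324, 219, 4, 1, 4], [312, 220, 2, 1, 2]] [[321.9819 251.1275]
 [325.5    219.    ]
 [312.5    220.    ]] [array([ 0.4713, -0.3708])]
red [[312, 255, 21, 20, 327]] [[322.3089 264.4404]] [array([ 0.472 , -0.3795])]
top pred [474.857  262.4696]
green [[463, 253, 19, 19, 180], [453, 256, 12, 21, 62]] [[470.2    260.2833]
 [456.5    267.7419]] [array([ 0.4761, -0.3683])]
red [[473, 260, 5, 5, 16]] [[474.625 261.625]] [array([ 0.4731, -0.3781])]
side pred [335.5718 294.8058]
green [[324, 289, 25, 23, 428], [324, 325, 25, 13, 174]] [[336.1542 300.9393]
 [335.9655 332.4023]] [array([ 0.4669, -0.399 ])]
red [[333, 293, 7, 3, 17]] [[336. 294.]] [array([ 0.4727, -0.376 ])]
```

servo_tool:
  commands: "0 0 0 -3.5 1 30 1; 0 0 0 0 0 40 1; 0 0 0 0 0 32 1; 0 0 0 0 0 14 1; 0 0 0 0 0 0 0.8"

```text
time_s: 12.0
eef_pos: [0.4716, -0.38, 0.1032]
eef_rot: [-0.001, 0.689, 0.725, 0.0]
wrist_force: [0.3, -0.7, 1.2]
opening: 0.817
grasp_force: 0.0
```

servo_tool:
  commands: "0 0 0 0 0 0 0.6; 0 0 0 0 0 0 0.3; 0 0 0 0 0 0 0; 0 0 0 0 0 0 0; 0 0 0 0 0 0 0"

```text
time_s: 12.62
eef_pos: [0.4723, -0.3817, 0.1059]
eef_rot: [0.001, 0.69, 0.724, -0.0]
wrist_force: [-2.4, 1.3, 6.5]
opening: 0.518
grasp_force: 55.0
```

servo_tool:
  commands: "0 0 0 0 0 -8 0; 0 0 0 0 0 -15 0; 0 0 0 0 0 -20 0; 0 0 0 0 0 -25 0; 0 0 0 0 0 -25 0"

```text
time_s: 13.25
eef_pos: [0.4717, -0.3809, 0.1987]
eef_rot: [0.0, 0.69, 0.724, -0.0]
wrist_force: [-0.2, -1.1, -5.2]
opening: 0.518
grasp_force: 60.8
```

servo_tool:
  commands: "0 0 0 0 0 -25 0; 0 0 0 0 0 -20 0; 0 0 0 0 0 0 0; 0 0 0 0 0 0 0; 0 0 0 0 0 0 0"

```text
time_s: 13.88
eef_pos: [0.4711, -0.3802, 0.2401]
eef_rot: [-0.001, 0.69, 0.724, 0.0]
wrist_force: [-0.1, -0.1, -6.7]
opening: 0.519
grasp_force: 60.1
```

```bash
python3 - <<'E'
from m import *
o,T=tool();print(o['eef_pos'],T.as_matrix(),o['wrist_force'],o['torque'],o['opening'],o['grasp_force'])
g=np.array([.584,.0345,0])-o['eef_pos'];print(T.inv().apply(g)*1e3)
P=o['eef_pos']
for n in('wrist','top','side'):
    c=calibration(n);im=camera(n);cv2.imwrite(f'pics/e_{n}.png',im)
    cap=proj(c,[P+[0,0,.061]])[0];tip=proj(c,[P+[0,0,-.094]])[0];print(n,'cap pred',cap,'tip pred',tip)
    w=[int(max(0,cap[0]-45)),int(max(0,cap[1]-45)),int(cap[0]+45),int(cap[1]+60)]
    for lab,lo,hi in(('green',(45,100,40),(80,255,255)),('red',(0,150,120),(8,255,255))):
        s,ce=blob(im,lo,hi,w);print(lab,s.tolist(),ce)
E
```

```text
[ 0.4711 -0.3802  0.2401] [[-0.0489  0.9988 -0.0018]
 [ 0.9988  0.0489  0.0021]
 [ 0.0022 -0.0017 -1.    ]] [-0.0836 -0.0975 -6.6697] [-0.0471  0.0521 -0.0065] 0.5188439486477974 60.05404839082658
[408.158  133.508  240.7733]
wrist cap pred [320.1467 404.8076] tip pred [320.9123 239.0332]
green [[275, 359, 90, 57, 3276]] [[318.7787 382.2433]]
red [[299, 375, 45, 37, 1260]] [[321.2286 392.9135]]
top cap pred [503.8823 253.9954] tip pred [472.4875 263.4777]
green [[473, 248, 12, 20, 67], [488, 244, 11, 13, 62], [486, 255, 1, 1, 1]] [[476.6567 257.3582]
 [491.9839 249.2419]
 [486.     255.    ]]
red [] []
side cap pred [335.61   227.3326] tip pred [335.7452 303.5421]
green [[325, 224, 25, 22, 397], [321, 263, 28, 12, 199]] [[337.0176 235.6499]
 [334.7286 269.3417]]
red [[333, 226, 6, 3, 16]] [[335.5   227.125]]
```

Height is as expected, but the side view hints at a small tilt in the grip (cap column 337 against collar 334.7). I check the tip and axis numerically.

```bash
python3 - <<'E'
import cv2,numpy as np
w=cv2.cvtColor(cv2.imread('pics/e_wrist.png'),cv2.COLOR_BGR2GRAY)
print('wrist cols 280..364/3');
for r in range(210,362,5): print(r,' '.join('%3d'%x for x in w[r,280:366:3]))
s=cv2.imread('pics/e_side.png');d=cv2.imread('pics/d_side.png')
g=cv2.cvtColor(s,cv2.COLOR_BGR2GRAY)
print('side cols 316..356')
for r in range(222,310,3): print(r,' '.join('%3d'%x for x in g[r,318:356:1]))
E
```

```text
wrist cols 280..364/3
210 152 147 146 142 138 146 130  65  48 117 136 135 134 134 134 133 134 134 135 110  47  53  85  98  97  94 134 146 142
215 149 148 145 140 138 148 112  51  54  50  61 119 133 133 133 134 134 118  60  50  47  51  80  98  95  94  94 111 126
220 148 149 144 138 139 147 118  52  50  51  50  52  50  49  51  51  53  48  54  46  51  52  84  97  98  94  94  90  86
225 148 147 143 136 141 150  99  73  50  46  49  51  50  51  48  49  51  51  52  51  50  67  94  95  96  94  92  89  85
230 148 147 142 137 144 122  96  91  71  53  53  52  54  53  52  50  51  51  54  50  69  88  99  95  93  94  92  88  87
235 146 143 105  94  90  94  95  62  54  63  69  76  83  63  59  56  49  49  44  41  64  97  98  96  92  93  92  87  88
240 126  96  88  83  60  69  84  85  85  83  83  84  84  86  63  61  56  55  58  56  54  54  46  68  92  94  91  86  93
245  94  84  68  81  85  86  85  85  83  80  75  72  80  84  75  70  61  63  63  59  59  56  59  56  55  56  89  87  87
250  74  80  84  87  87  94  88  32   7  14  16  13  14  14  12  18  14  10   9  10  30  60  60  57  57  56  52  81  6
[... 6640 characters left out ...]
  74  77  75  73  76  83  82  76  70  67  67  69  72  75  73  69  69  74  77
300 254 255 255 255 255 255 255 255 255 255 255 255 255 255 253 200 106  88  88  84  80  81  84  85  84  82  80  77  77  82  87  85  78  74  70  68  66  66
303 255 255 255 255 255 255 255 254 254 255 255 255 255 255 255 254 254 250 202 109  80  80  81  81  79  78  76  76  77  81  85  85  82  79  76  75  72  70
306 255 255 255 255 255 255 255 252 249 253 255 255 255 255 255 255 255 255 253 185  83  74  76  76  76  78  82  87  86  83  80  76  75  76  75  74  79  83
309 255 255 255 255 255 255 255 255 254 254 255 255 255 255 255 255 254 254 254 244 156  87  82  83  84  86  84  84  81  78  73  69  70  70  71  74  77  75
```

servo_tool:
  commands: "0 0 0 40 13 0 0; 0 0 0 57 19 0 0; 0 0 0 58 19 0 0; 0 0 0 58 19 0 0; 0 0 0 58 19 0 0"

```text
time_s: 14.65
eef_pos: [0.5475, -0.1039, 0.2416]
eef_rot: [0.0, 0.69, 0.724, 0.0]
wrist_force: [1.1, -1.5, -5.2]
opening: 0.518
grasp_force: 60.5
```

servo_tool:
  commands: "0 0 0 57 19 0 0; 0 0 0 45 14.5 0 0; 0 0 0 25 8 0 0; 0 0 0 10 3 0 0; 0 0 0 0 0 0 0"

```text
time_s: 15.28
eef_pos: [0.5848, 0.0332, 0.2414]
eef_rot: [-0.0, 0.689, 0.724, -0.0]
wrist_force: [-0.4, -0.7, -5.1]
opening: 0.515
grasp_force: 59.7
```

servo_tool:
  commands: "0 0 0 0 0 0 0; 0 0 0 0 0 0 0"

```text
time_s: 15.52
eef_pos: [0.5849, 0.032, 0.2417]
eef_rot: [0.0, 0.69, 0.724, -0.0]
wrist_force: [0.3, -0.7, -5.2]
opening: 0.52
grasp_force: 59.8
```

```bash
cat > edge.py <<'E'
from m import *
import sys,pickle
o,T=tool();P=o['eef_pos'];print(P,T.as_matrix(),o['torque'],o['wrist_force'],o['opening'])
c=calibration('side');im=camera('side');cv2.imwrite(f'pics/f{sys.argv[1]}.png',im)
pickle.dump((P,T.as_matrix()),open(f'pose{sys.argv[1]}.pkl','wb'))
z=np.array([.061,.039,.019,0,-.01,-.03,-.05,-.07,-.09,-.094]);pr=proj(c,P+np.c_[0*z,0*z,z]);print(np.c_[z,pr])
d=np.abs(im.astype(int)-cv2.imread('pics/side0.png').astype(int)).max(2);d=cv2.GaussianBlur(d.astype(np.float32),(3,3),0.6)
u=pr[3,0]
for r in range(int(pr[0,1])-6,int(pr[-1,1])+10,2):
    k=np.where(d[r,int(u)-32:int(u)+33]>18)[0]+int(u)-32
    # run containing / nearest axis
    if len(k):
        runs=np.split(k,np.where(np.diff(k)>1)[0]+1);print(r,[(int(x[0]),int(x[-1])) for x in runs if len(x)>1])
print(proj(c,[[.584,.0345,.0895]]))
s,ce=blob(im,(45,100,40),(80,255,255),[int(u)-40,int(pr[0,1])-20,int(u)+40,int(pr[-1,1])]);print(s.tolist(),ce)
E
python3 edge.py A
```

```text
[0.5849 0.032  0.2417] [[-0.0474  0.9989 -0.0001]
 [ 0.9989  0.0474 -0.0002]
 [-0.0002 -0.0001 -1.    ]] [ 0.0087 -0.0203 -0.0256] [ 0.2684 -0.6704 -5.2216] 0.5202985625075742
[[  0.061  338.0481 157.0099]
 [  0.039  338.0443 165.5092]
 [  0.019  338.0409 173.1277]
 [  0.     338.0377 180.2718]
 [ -0.01   338.036  183.9959]
 [ -0.03   338.0327 191.3709]
 [ -0.05   338.0294 198.6498]
 [ -0.07   338.0261 205.8344]
 [ -0.09   338.023  212.9267]
 [ -0.094  338.0223 214.3342]]
151 [(313, 320), (325, 350), (354, 362)]
153 [(314, 320), (325, 351), (353, 362)]
155 [(314, 321), (324, 335), (344, 361)]
157 [(315, 322), (324, 361)]
159 [(315, 360)]
161 [(316, 359)]
163 [(318, 354)]
165 [(320, 352)]
167 [(323, 352)]
169 [(323, 352)]
171 [(323, 352)]
173 [(323, 352)]
175 [(324, 352)]
177 [(325, 350)]
179 [(326, 347)]
181 [(329, 346)]
183 [(329, 346)]
185 [(328, 347)]
187 [(328, 347)]
189 [(328, 347)]
191 [(331, 344)]
193 [(340, 343)]
195 [(332, 335), (338, 342)]
197 [(333, 336)]
201 []
203 [(336, 339)]
205 [(336, 339)]
207 [(336, 339)]
209 [(306, 311), (336, 338)]
211 [(306, 312), (336, 339)]
213 [(306, 313), (336, 338)]
215 [(306, 312)]
217 [(306, 311)]
221 [(321, 337)]
223 [(319, 338)]
[[337.4655 234.0684]]
[[331, 157, 17, 13, 185], [329, 184, 18, 7, 89]] [[338.9405 163.0595]
 [337.4157 187.4831]]
```

servo_tool:
  commands: "0 0 0.17 0 0 0 0; 0 0 0.17 0 0 0 0; 0 0 0.17 0 0 0 0; 0 0 0.17 0 0 0 0; 0 0 0.17 0 0 0 0"

```text
time_s: 16.2
eef_pos: [0.5849, 0.0326, 0.2417]
eef_rot: [0.0, 0.928, 0.372, 0.0]
wrist_force: [0.3, 0.5, -5.7]
opening: 0.516
grasp_force: 59.8
```

servo_tool:
  commands: "0 0 0.17 0 0 0 0; 0 0 0.17 0 0 0 0; 0 0 0.17 0 0 0 0; 0 0 0.17 0 0 0 0; 0 0 0 0 0 0 0"

```text
time_s: 16.82
eef_pos: [0.5849, 0.0327, 0.2417]
eef_rot: [0.0, 0.999, 0.045, -0.0]
wrist_force: [-0.2, 0.2, -5.6]
opening: 0.516
grasp_force: 59.8
```

servo_tool:
  commands: "0 0 0 0 0 0 0; 0 0 0 0 0 0 0"

```text
time_s: 17.08
eef_pos: [0.5849, 0.0331, 0.2417]
eef_rot: [0.0, 0.999, 0.046, -0.0]
wrist_force: [-0.1, 0.1, -5.6]
opening: 0.516
grasp_force: 59.8
```

```bash
python3 edge.py B
```

```text
[0.5849 0.0331 0.2417] [[ 0.9958  0.0913 -0.    ]
 [ 0.0913 -0.9958 -0.    ]
 [-0.      0.     -1.    ]] [0.0298 0.0161 0.0002] [-0.0508  0.1048 -5.5898] 0.5162989152370556
[[  0.061  337.9675 156.8923]
 [  0.039  337.9643 165.3861]
 [  0.019  337.9614 172.9997]
 [  0.     337.9587 180.1393]
 [ -0.01   337.9573 183.8611]
 [ -0.03   337.9544 191.2314]
 [ -0.05   337.9517 198.5059]
 [ -0.07   337.9489 205.6862]
 [ -0.09   337.9463 212.7743]
 [ -0.094  337.9457 214.181 ]]
150 [(326, 352)]
152 [(326, 352)]
154 [(326, 352)]
156 [(327, 351)]
158 [(328, 351)]
160 [(329, 351)]
162 [(329, 350)]
164 [(329, 350)]
166 [(330, 350)]
168 [(330, 348)]
170 [(330, 348)]
172 [(330, 348)]
174 [(330, 348)]
176 [(330, 348)]
178 [(330, 348)]
180 [(330, 348)]
182 [(330, 348)]
184 [(330, 349)]
186 [(330, 349)]
188 [(330, 349)]
190 [(331, 347)]
192 [(335, 343)]
194 [(338, 345)]
196 [(335, 337), (339, 345)]
202 [(339, 341)]
204 [(339, 341)]
206 [(339, 341)]
208 [(305, 310), (339, 341)]
210 [(305, 311), (339, 341)]
212 [(305, 312), (339, 341)]
214 [(305, 313)]
216 [(305, 312)]
218 [(308, 309)]
220 [(328, 335)]
222 [(320, 337)]
[[337.4655 234.0684]]
[[330, 184, 19, 7, 90], [330, 156, 8, 14, 75], [344, 162, 1, 1, 1]] [[339.4778 187.5333]
 [333.8133 162.6   ]
 [344.     162.    ]]
```

Measured from the two yaws, the tip sits about 5.8 mm toward tool +x with a tilt of about 0.03 rad. I straighten it and centre it, then descend partway.

servo_tool:
  commands: "0 -0.03 0 0 0 0 0; 0 0 0 -2.5 -1.2 0 0; 0 0 0 0 0 12 0; 0 0 0 0 0 13 0; 0 0 0 0 0 0 0"

```text
time_s: 17.75
eef_pos: [0.5801, 0.0343, 0.2144]
eef_rot: [0.0, 0.999, 0.045, -0.017]
wrist_force: [-0.2, -0.3, -5.8]
opening: 0.517
grasp_force: 60.0
```

servo_tool:
  commands: "0 0 0 0 0 0 0; 0 0 0 0 0 0 0; 0 0 0 0 0 0 0"

```text
time_s: 18.12
eef_pos: [0.5819, 0.0341, 0.2173]
eef_rot: [0.001, 0.999, 0.045, -0.015]
wrist_force: [0.8, -0.9, -6.8]
opening: 0.515
grasp_force: 60.0
```

```bash
python3 edge.py C; python3 - <<'E'
from m import *
im=cv2.imread('pics/fC.png');c=calibration('side')
p=proj(c,[[.584,.0345,.0895]])[0];print(p)
print('brass',*blob(im,(8,120,60),(28,255,255),[int(p[0])-15,int(p[1])-12,int(p[0])+16,int(p[1])+12]))
h=cv2.cvtColor(im,cv2.COLOR_BGR2HSV)
for r in range(218,244,2):print(r,' '.join('%3d'%x for x in h[r,322:354,1]),'|',' '.join('%3d'%x for x in h[r,322:354:1,2]))
E
```

```text
[0.5819 0.0341 0.2173] [[ 0.9955  0.0897 -0.029 ]
 [ 0.0896 -0.996  -0.0028]
 [-0.0292  0.0002 -0.9996]] [-0.0322  0.0243  0.0237] [ 0.792  -0.912  -6.8461] 0.5150132361011347
[[  0.061  336.6925 166.3006]
 [  0.039  336.6986 174.6545]
 [  0.019  336.7041 182.1436]
 [  0.     336.7093 189.1672]
 [ -0.01   336.712  192.8288]
 [ -0.03   336.7173 200.0806]
 [ -0.05   336.7225 207.2387]
 [ -0.07   336.7277 214.3051]
 [ -0.09   336.7328 221.2813]
 [ -0.094  336.7338 222.6659]]
160 [(325, 352)]
162 [(325, 351)]
164 [(326, 351)]
166 [(327, 351)]
168 [(328, 350)]
170 [(328, 350)]
172 [(328, 350)]
174 [(329, 349)]
176 [(329, 349)]
178 [(329, 347)]
180 [(329, 346)]
182 [(329, 346)]
184 [(329, 346)]
186 [(329, 346)]
188 [(329, 346)]
190 [(329, 346)]
192 [(329, 346)]
194 [(328, 347)]
196 [(328, 347)]
198 [(329, 346)]
200 [(331, 344)]
202 [(332, 343)]
204 [(333, 335), (338, 343)]
206 [(333, 336), (339, 342)]
208 [(304, 310), (333, 337)]
210 [(304, 311), (335, 338)]
212 [(304, 312), (336, 339)]
214 [(304, 313), (335, 339)]
216 [(304, 312), (335, 339)]
218 [(308, 309), (335, 339)]
220 [(328, 339)]

[... 3086 characters left out ...]
18  14  12  12  17  42  81  85  78  73  71  73 | 253 252 246 221 180 144 104  86  97 120 136 141 142 139 139 139 140 140 139 142 145 147 148 149 151 172 226 250 253 254 254 254
240  76  77  79  86 104 123 116  90  38  12  10  11  11  11  14  12  10  12  12  10  14  12  12  12  12  14  30  67  85  81  76  73 | 254 254 253 252 245 204 161 128  94  88 106 134 145 145 146 146 147 147 148 147 149 149 149 149 149 151 164 203 240 251 253 254
242  77  78  78  79  85 104 122 119  93  49  17  13  10  13  11  10  10  12  12  12  10  12  12  14  12  10  10  13  36  76  88  88 | 254 253 253 253 252 245 205 167 131  99  88 100 122 141 145 146 146 147 148 149 148 149 149 150 149 150 151 154 170 219 248 251
```

Tip column is about 337.1 and the bush about 337.3, so they line up. I do the final descent.

servo_tool:
  commands: "0 0 0 0.6 0 8 0; 0 0 0 0 0 8 0; 0 0 0 0 0 5 0; 0 0 0 0 0 0 0; 0 0 0 0 0 0 0"

```text
time_s: 18.8
eef_pos: [0.5817, 0.0341, 0.1959]
eef_rot: [0.001, 0.999, 0.045, -0.015]
wrist_force: [-0.0, -0.4, -5.2]
opening: 0.516
grasp_force: 60.0
```

servo_tool:
  commands: "0 0 0 0 0 0 0; 0 0 0 0 0 0 0; 0 0 0 0 0 0 0; 0 0 0 0 0 0 0; 0 0 0 0 0 0 0"

```text
time_s: 19.42
eef_pos: [0.5816, 0.0341, 0.1958]
eef_rot: [0.001, 0.999, 0.045, -0.015]
wrist_force: [-0.3, 0.0, -6.1]
opening: 0.521
grasp_force: 60.0
```

```bash
python3 edge.py D | grep -v '^1[678]'; python3 - <<'E'
from m import *
im=cv2.imread('pics/fD.png');g=cv2.cvtColor(im,cv2.COLOR_BGR2HSV)
for r in range(216,238,1):print(r,' '.join('%3d'%x for x in g[r,326:350,1]),'|',' '.join('%3d'%x for x in g[r,326:350,2]))
E
```

```text
[0.5816 0.0341 0.1958] [[ 0.9955  0.0897 -0.0299]
 [ 0.0897 -0.996  -0.0027]
 [-0.03    0.     -0.9996]] [-0.0105 -0.0341  0.0231] [-0.2558  0.0277 -6.0529] 0.5211521180049951
[[  0.061  336.5804 174.4661]
 [  0.039  336.5873 182.7016]
 [  0.019  336.5935 190.0853]
 [  0.     336.5993 197.0107]
 [ -0.01   336.6023 200.6214]
 [ -0.03   336.6083 207.7728]
 [ -0.05   336.6142 214.8324]
 [ -0.07   336.62   221.8021]
 [ -0.09   336.6257 228.6836]
 [ -0.094  336.6269 230.0495]]
190 [(329, 346)]
192 [(329, 346)]
194 [(330, 336), (338, 346)]
196 [(330, 346)]
198 [(330, 341), (345, 346)]
200 [(330, 336), (339, 340), (344, 346)]
202 [(328, 347)]
204 [(329, 347)]
206 [(330, 346)]
208 [(304, 310), (331, 345)]
210 [(304, 311), (332, 343)]
212 [(304, 312), (332, 342)]
214 [(304, 313), (332, 340)]
216 [(304, 312), (333, 340)]
218 [(308, 309), (335, 340)]
220 [(328, 340)]
222 [(320, 339)]
224 [(320, 339)]
226 [(320, 329), (335, 339)]
228 [(320, 325), (335, 339)]
230 [(321, 326), (330, 332), (335, 343)]
232 [(322, 344)]
234 [(324, 345)]
236 [(323, 347)]
238 [(324, 348)]
[[337.4655 234.0684]]
[[328, 2
[... 3737 characters left out ...]
  83  82 |  91 119 170 189 189 180 173 165 153 135 125 125 124 127 142 157 165 164 178 229 249 252 252 252
235  48  19  12  12  14  39 114 159 167 168 169 168 168 170 168 165 153 100  41  62  86  86  81  80 | 101  93 110 132 146 149 155 159 156 143 133 132 132 132 141 153 153 146 156 194 237 250 252 253
236  90  42  14  10  12  25  72 125 146 157 160 159 159 153 153 143 109  57  21  31  67  84  81  78 | 130  97  89 103 128 141 142 145 152 148 143 143 146 145 143 144 138 138 146 162 201 239 251 253
237 114  77  28  11  11  15  29  59  80 100 107 107 103  94  87  72  42  23  16  15  34  72  85  80 | 157 119  90  91 113 135 141 139 140 138 134 134 138 138 132 135 139 143 147 150 165 210 245 253
```

```bash
python3 -c "
from bench import *
print(hand_in())"
```

```text
the job is handed in; nothing more can be done
None
```

I handed the job in, and no verdict came back: the bar is let go of on the rails between their pins, and by my last side-camera check the drill hangs upright, centred over the bush, its point about 12 mm above it.

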